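# Load a caster plate into the drill jig

### The job

Load the caster plate lying askew on the drill jig's apron: slide it flat along the jig with your fingertips, under the low bush plate, until it is fully home against the end stop, then push the swing latch shut behind it by its upright pin. Only push gently: do not grip, lift or tip the plate, do not grip the latch, and leave everything else on the bench where it is.

Things in the scene. Friction and masses are not known exactly. Their poses are not given: they have to be found in the camera images.
- jig: The drill jig, screwed to the bench. Origin on the bench top below the middle of its bush plate (the bridge). z up; +y is the way the plate is slid in; the latch is on the +x side. In this frame the green base plate, 12 mm thick, spans x -75 to 105 mm, y -250 to 90 mm; its bare part at y below -60 mm is the loading apron. A plate that is home has its origin at x = 0, y = 0, its trailing edge at y = -52.5 mm.
- bush (a point): Middle of the top of the aluminium bush plate, the low bridge over the channel, 37 mm above the bench. It spans 62 mm to either side along the jig's x and 25 mm along y. Its underside is 23 mm above the bench, 11 mm above the base: 3 mm headroom over the plate. The drill bush in its middle stands 5 mm higher.
- mouth (a point): Middle of the channel's mouth, at the jig's x = 0, y = -45 mm, on top of the base. Two steel side rails, 11 mm high, run from y = -5 to 52 mm, inner faces at x = -44 and +44 mm (1.5 mm play beside the plate). From y = -5 back to y = -45 mm they flare out at 20 degrees, to a mouth 58 mm to either side.
- stop (a point): Middle of the face of the end stop, at the jig's x = 0, y = 52.5 mm, on top of the base: a fixed steel bar 20 mm high across the end of the channel. The plate is fully home when its leading edge touches it.
- plate: The plate to load: flat steel, 85 mm (its x) by 105 mm (its y) by 8 mm, about 0.5 kg, four 10 mm bolt holes near the corners, none in the middle. Origin at the centre of its underside, z up. It starts on the apron, long side within 20 degrees of the jig's y, its centre 140 to 175 mm short of home and up to 12 mm to one side, underside 12 mm above the bench.
- latch_pivot (a point): The swing latch's upright pivot, at x = 82, y = -59 mm in the jig's frame, on top of the base, 12 mm above the bench. A steel hub 24 mm across stands there to 32 mm above the bench.
- latch_pin (a point): Middle of the black upright pin at the free end of the swing latch, 60 mm from the pivot: 12 mm in diameter, from 32 to 58 mm above the bench (this point is 45 mm up).
- latch (a joint): Latch angle, rad. 0 is shut: the steel arm (10 mm thick, 70 mm long, 14 to 26 mm above the bench) points along the jig's -x, 1.5 mm behind a plate that is home. It grows as it opens, anticlockwise from above; at 1.57 it points along the jig's -y; stop at 2.3. Light friction, 1 to 2 N at the pin; it stays where it is left. Starts between 1.6 and 1.95.
- stack: Bystander, not to be moved: three finished plates, stacked askew, 24 mm high. Origin at its underside.
- kingpin: Bystander, not to be moved: a steel king-pin, 12 mm in diameter and 57 mm tall, standing on its 21 mm head. Origin at its underside.
- oil: Bystander, not to be moved: a white oil bottle, 56 mm in diameter, 150 mm tall. Origin at its underside.
- wheel1: Bystander, not to be moved: a caster wheel lying flat, 100 mm in diameter, 36 mm high. Origin at its underside.
- wheel2: Bystander, not to be moved: another such wheel lying flat. Origin at its underside.
- fork: Bystander, not to be moved: a caster fork lying on the bench, about 100 x 56 x 56 mm. Origin at its underside.
- hammer: Bystander, not to be moved: a hammer lying on the bench, about 0.3 m long.
Mind the look-alikes: they are no part of the job. Of the things like the plate, leave any that is green or turquoise; of the rest the smaller one is meant.

How it is judged:
By the outcome, as a careful person would: the job done as asked, in the order asked, and still so for the second after the job is handed in, with the robot touching nothing.
It also fails if it takes over 58 s, if anything falls off the work surface, if the arm or the gripper's body presses on something with over 40 N, if the wrist force passes 120 N, or if a joint passes its speed limit or range.

### The arm

A 6-joint arm with a two-finger parallel gripper is mounted at the origin on the work surface. World frame = base frame: x ahead of the robot, y to its left, z up, the work surface at z = 0. Lengths are in mm, angles in rad, forces in N, time in s.
With the tool pointing down it reaches from about 350 to 975 mm from the base axis. Payload 7.1 kg.
Tool frame: the origin (TCP) lies on the front face of the gripper's body, between the roots of the fingers; the fingertips stand 80 mm ahead of it and the grasp point (between the pads) lies 61 mm ahead of it (ctrl.tcp_to_grasp is the distance from the TCP to the grasp point, in mm); z points along the fingers, y is the direction in which the jaws open and shut (so a half turn about z gives the same grasp; the last joint's range is limited). The gripper opens to 88 mm and grips with 3 to 60 N. Pads are 20 mm wide; open, the fingers measure 115 mm over their backs; the gripper's body (75 mm by 178 mm) begins 61 mm behind the grasp point.
Start: joints at [1.114, 0.423, 1.63, -0, 1.089, -0.019], TCP at [264.935, 566.052, 302.675] pointing down, gripper open.
Joint ranges: [-3, 3], [-0.9, 2.11], [0.09, 2.58], [-1.31, 4.45], [0.11, 2.69], [-2.54, 2.54]. Speed limits (rad/s): [2.39, 2.39, 3.01, 3.14, 3.14, 3.14].

### API

Orientations are given as a rotation vector (axis times angle).
In Python, from workcell import telemetry, get_image, ctrl gives the robot as it stands.
- The arm moves only by the tool send_rows, never from a script. Its argument "rows" is a list of rows, each a list of 5 numbers: the shift along the tool's x, y, z in m, then the turn about the tool's z in rad, then the opening, from -1 (shut) to 1 (fully open). A call has 1 to 5 rows; each row shifts and turns the commanded pose from where the row before left it, along the tool's axes as they then stand; what a row does not reach is not made up. A row lasts 1/10 s, in which the tool goes at most 50 mm and 8.59 degrees, less where a joint would pass 70% of its speed; a pose out of reach is approached as far as the arm can. A call with a gripper value outside its range is refused whole. The fingers move at their own pace and stop on an object; the grip force is fixed at half the most. Time passes only in rows, so rows that do not move let the fingers close. It gives the time, the measured TCP pose, the force and the opening at its end, in the units of the state.
- telemetry.get_obs(): the state, without advancing time (a new reading comes with each control period).
- get_image(name): name is "scene" or "top" or "wrist"; returns a dict with "color" (384x512x3 uint8, blue, green, red), "z_map" (384x512 float32, mm along the optical axis (not along the pixel's ray), 0 where there is no reading), "camera_matrix" (3x3 intrinsics, pixels), "k1" (the pictures are not rectified: a ray, as slopes to the right and down, at radius r is drawn at 1 + k1 r^2 times it, then the intrinsics apply), "rvec" (rotation vector, rad) and "tvec" (3), from world to camera coordinates, as OpenCV has them. Camera axes: x right, y down, z forward; pixel columns grow to the right and rows downward; lengths in mm; the calibration is good to about 2 mm. A picture is of the moment at which its call begins.
- ctrl.close_job(): hands the job in, once; it reports no verdict.
The state is a dict: "t": time; "qpos": joint angles; "qvel": joint speeds; "joint_torque": joint torques, N m; "ee_pos": TCP position; "orientation": TCP orientation; "ft_force": force on the tool from outside, world axes, zero at the start; "moment": the same for the moment, N m; "width": finger opening in mm.
Only numpy, scipy, OpenCV 4.12 (cv2) and the standard library are available. Lean on these libraries where they do the work, as an engineer would, in place of code of your own. Each camera call takes 0.05 s, during which the arm holds its last target.

## Working session

There is one attempt and no reset: what is moved stays moved. The work goes in short steps, Python scripts to look and compute and a tool call to move; the robot and the scene stay as the last step left them, time stands still between calls to the robot, and variables do not carry over. Pictures are saved under pics/ and viewed, and the job is handed in when it is done.

Besides the shell and the picture viewer there is one more tool, called by a JSON object that holds its "api" and its "payload", one argument or row to a line. send_rows: Moves the arm, as the interface text tells. Its arguments: {"type":"object","properties":{"rows":{"type":"array"}},"required":["rows"]}

```bash
mkdir -p pics; ls
cat > h.py <<'E'
import numpy as np, cv2
from workcell import telemetry, get_image, ctrl
def save(n,im): cv2.imwrite('pics/'+n+'.png',im)
def ray(c,px):
    K=c['camera_matrix'];px=np.atleast_2d(np.array(px,float))
    k1=float(c['k1'])
    p=cv2.undistortPoints(px.reshape(-1,1,2),K,np.array([k1,0,0,0,0.])).reshape(-1,2)
    R=cv2.Rodrigues(np.array(c['rvec'],float))[0];t=np.array(c['tvec'],float).ravel()
    return -R.T@t,(np.c_[p,np.ones(len(p))])@R
def onz(c,px,z):
    o,d=ray(c,px);s=(z-o[2])/d[:,2];return (o+d*s[:,None])
def proj(c,P):
    return cv2.projectPoints(np.atleast_2d(np.array(P,float)),np.array(c['rvec'],float),np.array(c['tvec'],float),c['camera_matrix'],np.array([float(c['k1']),0,0,0,0.]))[0].reshape(-1,2)
E
python3 - <<'E'
from h import *
import pickle
o=telemetry.get_obs();print(o['t'],o['ee_pos'],o['orientation'])
for n in ['scene','top','wrist']:
    c=get_image(n);pickle.dump(c,open(n+'0.pkl','wb'));save(n+'0',c['color'])
    print(n,c['camera_matrix'].tolist(),c['k1'],onz(c,[[256,192]],0))
E
```

```text
pics
0.0 [264.74950588 565.66443233 301.87054272] [-6.82212713e-01 -3.06622584e+00  2.40330545e-03]
scene [[376.7048480018793, 0.0, 264.1900533550501], [0.0, 376.7048480018793, 195.1397590711657], [0.0, 0.0, 1.0]] 0.01556230543557659 [[ 4.24197657e+02  1.83742745e+00 -1.13686838e-13]]
top [[366.3376741583718, 0.0, 254.94605943166962], [0.0, 366.3376741583718, 183.79166352475343], [0.0, 0.0, 1.0]] -0.09492076703297875 [[473.79822172   4.58064794   0.        ]]
wrist [[290.34906393670514, 0.0, 249.6625615246906], [0.0, 290.34906393670514, 189.4452997395607], [0.0, 0.0, 1.0]] -0.03659732611490695 [[297.8647629  559.07683038   0.        ]]
```

View pics/scene0.png

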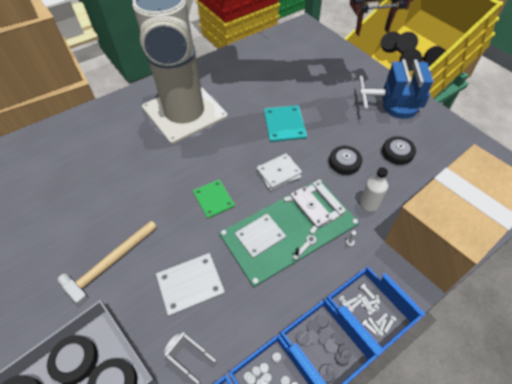

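View pics/top0.png

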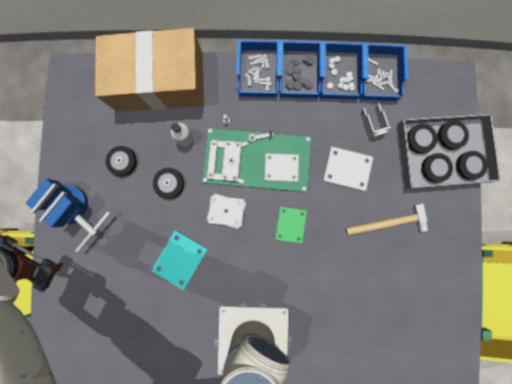

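View pics/wrist0.png

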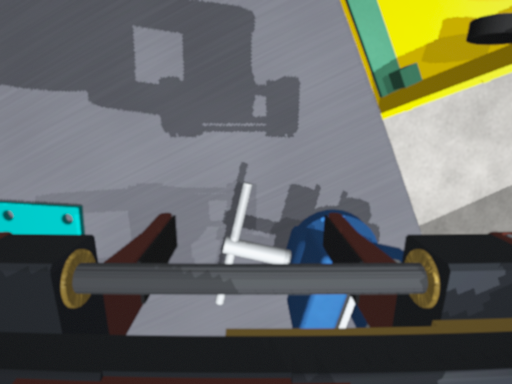

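Run:
```python
from h import *
import pickle
c=pickle.load(open('top0.pkl','rb'))
save('topcrop',cv2.resize(c['color'][110:205,190:330],None,fx=5.6,fy=5.6,interpolation=cv2.INTER_CUBIC))
s=pickle.load(open('scene0.pkl','rb'))
save('scenecrop',cv2.resize(s['color'][170:290,210:370],None,fx=4.8,fy=4.8,interpolation=cv2.INTER_CUBIC))
hsv=cv2.cvtColor(c['color'],cv2.COLOR_BGR2HSV)
print(c['color'][140,285],hsv[140,285],hsv[167,282],hsv[225,292])
```

```text
[132 165 100] [ 75 100 165] [ 20   3 225] [ 67 122 207]
```

View pics/topcrop.png

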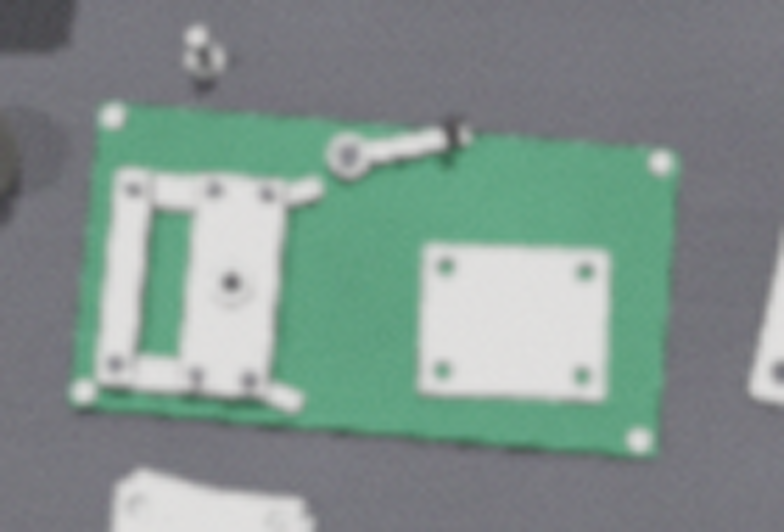

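View pics/scenecrop.png

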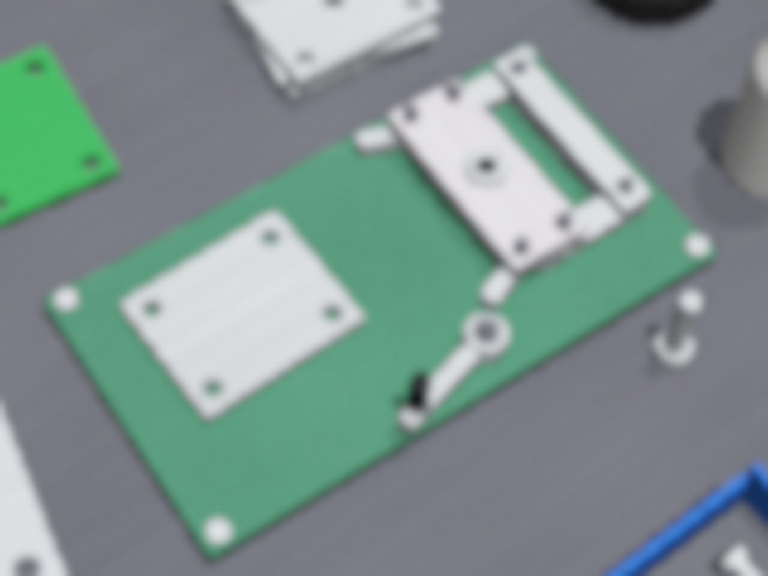

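Plate candidates in the top view:
- The one on the apron, at (282,167).
- A larger plain plate at (348,168).
- A bright green one at (292,225).
- A turquoise one at (180,260).
- The stack at (227,210).

I choose the apron plate: it is on the jig, not green or turquoise, and the smaller of the plain ones. The crop shows it yawed slightly. The latch is open, with its pin at about (271,134) and its hub at (252,138).

```bash
cat >> h.py <<'E'
def rect_fit(P):
    r=cv2.minAreaRect(np.float32(P[:,:2]));return r
def jigfit(c,lo=(70,60,60),hi=(82,200,220)):
    hsv=cv2.cvtColor(c['color'],cv2.COLOR_BGR2HSV)
    m=cv2.inRange(hsv,lo,hi)
    return m
E
python3 - <<'E'
from h import *
import pickle
for n in ['top','scene']:
    c=pickle.load(open(n+'0.pkl','rb'))
    hsv=cv2.cvtColor(c['color'],cv2.COLOR_BGR2HSV)
    g=cv2.inRange(hsv,(70,50,60),(82,200,255))
    cs,_=cv2.findContours(g,cv2.RETR_EXTERNAL,cv2.CHAIN_APPROX_NONE)
    k=max(cs,key=cv2.contourArea);
    hull=cv2.convexHull(k)
    P=onz(c,hull.reshape(-1,2),12);r=rect_fit(P);print(n,'jig',r,cv2.boxPoints(r).tolist())
    # plate: white within hull
    m=np.zeros_like(g);cv2.drawContours(m,[hull],-1,255,-1)
    w=cv2.inRange(hsv,(0,0,150),(180,40,255))&m
    cs,_=cv2.findContours(w,cv2.RETR_EXTERNAL,cv2.CHAIN_APPROX_NONE)
    for q in sorted(cs,key=cv2.contourArea)[::-1][:4]:
        M=cv2.moments(q)
        P=onz(c,q.reshape(-1,2),20);print(cv2.contourArea(q),M['m10']/M['m00'],M['m01']/M['m00'],rect_fit(P),onz(c,[[M['m10']/M['m00'],M['m01']/M['m00']]],20)[0])
    b=cv2.inRange(hsv,(0,0,0),(180,255,70))&m
    ys,xs=np.nonzero(b);print(list(zip(xs,ys))[:60])
E
```

```text
top jig ((579.1272583007812, 5.1300811767578125), (341.1202697753906, 182.32467651367188), 86.26372528076172) [[477.0442810058594, -159.1270294189453], [658.9814453125, -171.00804138183594], [681.210205078125, 169.38719177246094], [499.2730712890625, 181.26820373535156]]
1215.5 224.2894556423968 160.30700671877142 ((568.6109619140625, 104.92781066894531), (126.11392211914062, 139.07220458984375), 85.68154907226562) [572.10624493 108.94364553  20.        ]
865.0 281.4019267822736 167.1198458574181 ((554.419189453125, -74.74536895751953), (108.29683685302734, 88.24698638916016), 89.1375732421875) [554.26369793 -75.08636055  20.        ]
83.0 257.2269076305221 136.2991967871486 ((651.01025390625, 0.4732933044433594), (23.787841796875, 68.75984954833984), 5.743991374969482) [653.06205363   4.89154836  20.        ]
9.5 303.7543859649123 188.38596491228068 ((487.3016662597656, -148.40762329101562), (9.590592384338379, 12.796211242675781), 1.378264307975769) [ 487.64537007 -147.61756061   20.        ]
[]
scene jig ((581.301025390625, 1.0587158203125), (341.7560729980469, 182.22291564941406)
[... 565 characters left out ...]
3.25252525252523 231.8080808080808 ((491.2105407714844, -152.39869689941406), (13.081388473510742, 13.644457817077637), 7.041698455810547) [ 491.2590826  -152.53560181   20.        ]
16.0 255.0 280.25 ((652.8482055664062, -163.51962280273438), (9.832377433776855, 12.964560508728027), 54.46706771850586) [ 652.36080421 -163.15921649   20.        ]
[(np.int64(297), np.int64(249)), (np.int64(296), np.int64(250)), (np.int64(297), np.int64(250)), (np.int64(296), np.int64(251)), (np.int64(297), np.int64(251)), (np.int64(296), np.int64(252)), (np.int64(297), np.int64(252)), (np.int64(295), np.int64(253)), (np.int64(296), np.int64(253)), (np.int64(297), np.int64(253)), (np.int64(296), np.int64(254))]
```

{"api": "send_rows", "payload": {
  "rows": [
    [0, 0, 0, 0.149, 1],
    [0, 0, 0, 0.149, 1],
    [0, 0, 0, 0.149, 1],
    [0, 0, 0, 0.149, 1],
    [0, 0, 0, 0.149, 1]
  ]
}}

```text
t: 0.65
ee_pos: [264.9, 565.9, 302.3]
orientation: [1.76, 2.603, -0.001]
ft_force: [-0.1, 0.6, -0.0]
width: 87.8
```

{"api": "send_rows", "payload": {
  "rows": [
    [0, 0, 0, 0.149, 0.2],
    [0, 0, 0, 0.149, 0.2],
    [0, 0, 0, 0.149, 0.2],
    [0, 0, 0, 0.149, 0.2]
  ]
}}

```text
t: 1.05
ee_pos: [264.9, 565.9, 302.3]
orientation: [2.446, 1.971, -0.001]
ft_force: [-0.7, 0.3, 0.5]
width: 59.1
```

```bash
cat >> h.py <<'E'
def st():
    o=telemetry.get_obs();R=cv2.Rodrigues(np.array(o['orientation'],float))[0]
    print('t',o['t'],'p',np.round(o['ee_pos'],1),'x',np.round(R[:,0],4),'y',np.round(R[:,1],4),'z',np.round(R[:,2],4),'F',np.round(o['ft_force'],1),'w',o['width'],'q',np.round(o['qpos'],2));return np.array(o['ee_pos'],float),R
E
python3 - <<'E'
from h import *
p,R=st()
th=np.arctan2(R[1,0],R[0,0]);print(np.degrees(th))
for t in [(575,0,302),(549,-165,302)]: print(R.T@(np.array(t)-p))
E
```

```text
t 1.05 p [264.9 565.9 302.3] x [ 2.125e-01  9.772e-01 -6.000e-04] y [ 9.772e-01 -2.125e-01 -1.000e-04] z [-3.e-04 -6.e-04 -1.e+00] F [-0.7  0.3  0.5] w 59.12545839526777 q [ 1.11  0.42  1.63 -0.    1.09  1.33]
77.73143225675828
[-487.05378341  423.30017444    0.58480189]
[-653.81038236  432.95553768    0.68807609]
```

{"api": "send_rows", "payload": {
  "rows": [
    [0, 0, 0, -0.148, 0.2],
    [-0.038, 0.025, 0, 0, 0.2],
    [-0.038, 0.025, 0, 0, 0.2],
    [-0.038, 0.025, 0, 0, 0.2],
    [-0.038, 0.025, 0, 0, 0.2]
  ]
}}

```text
t: 1.55
ee_pos: [356.0, 406.7, 302.5]
orientation: [2.286, 2.154, -0.001]
ft_force: [-0.2, -0.1, 0.5]
width: 52.9
```

{"api": "send_rows", "payload": {
  "rows": [
    [-0.038, 0.025, 0, 0, 0.2],
    [-0.038, 0.025, 0, 0, 0.2],
    [-0.038, 0.025, 0, 0, 0.2],
    [-0.038, 0.025, 0, 0, 0.2],
    [-0.038, 0.025, 0, 0, 0.2]
  ]
}}

```text
t: 2.05
ee_pos: [469.5, 209.4, 302.7]
orientation: [-2.287, -2.154, -0.0]
ft_force: [-0.1, 0.4, -0.3]
width: 52.6
```

{"api": "send_rows", "payload": {
  "rows": [
    [-0.04, 0.025, 0, 0, 0.2],
    [-0.04, 0.025, 0, 0, 0.2],
    [-0.04, 0.025, 0, 0, 0.2],
    [-0.04, 0.025, 0, 0, 0.2],
    [-0.04, 0, 0, 0, 0.2]
  ]
}}

```text
t: 2.55
ee_pos: [559.2, 3.4, 302.7]
orientation: [2.287, 2.152, 0.002]
ft_force: [0.2, -0.9, -0.2]
width: 52.8
```

{"api": "send_rows", "payload": {
  "rows": [
    [0, 0, 0, 0, 0.2],
    [0, 0, 0, 0, 0.2]
  ]
}}

```text
t: 2.75
ee_pos: [556.6, 4.8, 302.4]
orientation: [-2.289, -2.151, 0.001]
ft_force: [0.6, 0.3, -0.5]
width: 52.8
```

Run:
```python
from h import *
import pickle
p,R=st()
c=get_image('wrist');pickle.dump(c,open('w1.pkl','wb'));save('w1',c['color'])
o,_=ray(c,[[0,0]]);print('cam',o,'tool',R.T@(o-p))
```

```text
t 2.75 p [556.6   4.8 302.4] x [6.220e-02 9.981e-01 2.000e-04] y [ 9.981e-01 -6.220e-02 -7.000e-04] z [-7.e-04  3.e-04 -1.e+00] F [ 0.6  0.3 -0.5] w 52.80890733238834 q [-0.01  0.32  1.78  0.    1.04  0.05]
cam [559.89505393  70.74817611 384.31912786] tool [ 66.00756549  -0.88364676 -81.92747666]
```

View pics/w1.png

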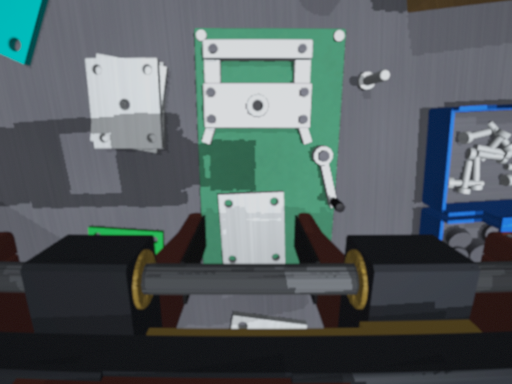

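The wrist view looks straight down on the jig:
- Bush at (257,105).
- Latch hub at (323,156), pin at (338,205).
- Plate spanning about (219–285, 192–266), with all four bolt holes visible.

Run:
```python
from h import *
import pickle
c=pickle.load(open('w1.pkl','rb'))
save('w1c',cv2.resize(c['color'][20:280,190:360],None,fx=2.3,fy=2.3,interpolation=cv2.INTER_CUBIC))
save('w1d',cv2.resize(c['color'][180:275,205:350],None,fx=5.5,fy=5.5,interpolation=cv2.INTER_CUBIC))
```

```text
(no output)
```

View pics/w1c.png

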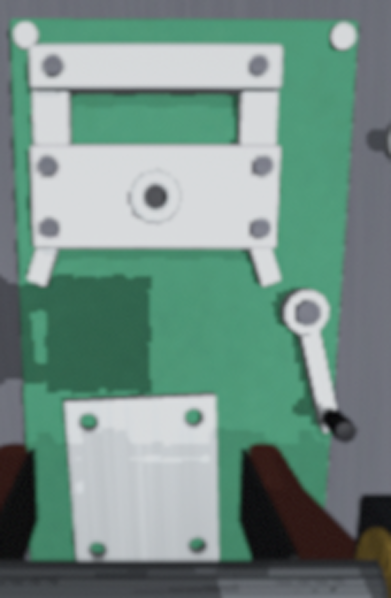

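View pics/w1d.png

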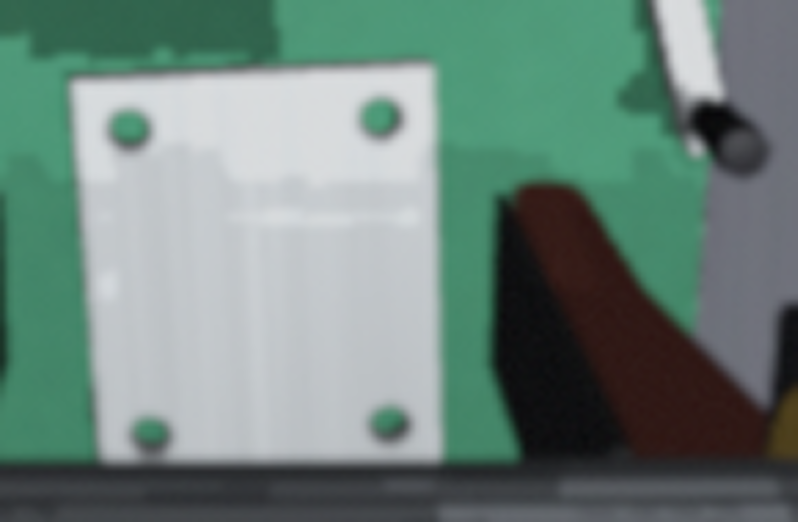

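Run:
```python
from h import *
import pickle
c=pickle.load(open('w1.pkl','rb'))
A=lambda L:[[190+(u+.5)/2.3-.5,20+(v+.5)/2.3-.5] for u,v in L]
B=lambda L:[[205+(u+.5)/5.5-.5,180+(v+.5)/5.5-.5] for u,v in L]
bc=onz(c,A([(30,145),(281,146),(279,248),(33,247)]),37)
print('bush corners',bc.round(1).tolist(),'mean',bc.mean(0), np.linalg.norm(bc[0]-bc[1]),np.linalg.norm(bc[0]-bc[3]))
print('bush top',onz(c,A([(155,197)]),42))
bx=(bc[1]-bc[0]+bc[2]-bc[3]);print('x axis yaw',np.degrees(np.arctan2(bx[1],bx[0])))
hub=onz(c,A([(306,313)]),32)[0];print('hub',hub)
pin=onz(c,B([(741,151)]),58)[0];print('pin',pin)
base=onz(c,A([(10,19),(358,20)]),12);print('base far corners',base.round(1).tolist())
yaw=np.radians(-3.7)
ps=onz(c,B([(129,128),(381,118),(151,435),(389,424)]),20);pc=ps.mean(0);v=ps[0]+ps[1]-ps[2]-ps[3];w=ps[1]+ps[3]-ps[0]-ps[2]
print('plate',ps.round(1).tolist(),pc,np.degrees(np.arctan2(-v[0],v[1])),np.degrees(np.arctan2(w[1],w[0])))
print(onz(c,B([(70,78),(435,65)]),20))
# heights by two views
def tri(cs,pxs):
    M=np.zeros((3,3));b=np.zeros(3)
    for cc,px in zip(cs,pxs):
        o,d=ray(cc,px);d=d[0]/np.linalg.norm(d[0]);Q=np.eye(3)-np.outer(d,d);M+=Q;b+=Q@o
    x=np.linalg.solve(M,b);return x
t=pickle.load(open('top0.pkl','rb'));s=pickle.load(open('scene0.pkl','rb'))
T=lambda u,v:[190+(u+.5)/5.6-.5,110+(v+.5)/5.6-.5]
S=lambda u,v:[210+(u+.5)/4.8-.5,170+(v+.5)/4.8-.5]
w=np.array(A([(155,197)])[0])
print('bush tri',tri([c,s],[[w],[S(487,165)]]),tri([t,s],[[T(231,282)],[S(487,165)]]))
for nm,wp,tp,sp in [('h ur',B([(381,118)]),T(445,266),S(333,313)),('h ul',B([(129,128)]),T(442,371),S(270,237)),('h lr',B([(389,424)]),T(585,272),S(213,387))]:
    print(nm,tri([c,s],[wp,[sp]]),tri([c,t],[wp,[tp]]),tri([s,t],[[sp],[tp]]))
print('pin tri',tri([c,s],[B([(741,151)]),[S(420,377)]]))
for z in (20,): 
  zz=c['z_map'];
  for u,v in [(250,225),(257,150),(230,105)]: 
    o,d=ray(c,[[u,v]]);print('depth z',(o+d[0]*zz[v,u])[2])
```

```text
bush corners [[508.9, 112.2, 37.0], [632.7, 104.1, 37.0], [630.9, 54.5, 37.0], [505.6, 62.9, 37.0]] mean [569.51973322  83.42956507  37.        ] 123.99151438815898 49.496190224873295
bush top [[568.97203098  83.29124724  42.        ]]
x axis yaw -3.790778550734591
hub [645.74219339  19.63345994  32.        ]
pin [658.87148115 -38.47983959  58.        ]
base far corners [[501.0, 177.2, 12.0], [678.5, 166.0, 12.0]]
plate [[524.6, -36.2, 20.0], [584.6, -37.5, 20.0], [523.6, -116.6, 20.0], [583.2, -117.3, 20.0]] [553.99886361 -76.9105313   20.        ] -0.8484499252113078 -0.9552525599339139
[[511.70048801 -23.09611741  20.        ]
 [597.82506104 -25.32430423  20.        ]]
bush tri [569.43990361  83.7878819   39.26620536] [570.16883585  85.32567427  38.88888593]
h ur [585.02153944 -37.82436702  18.08663227] [584.03049894 -34.60190896  29.99665884] [585.59209577 -36.01432409  16.98266046]
h ul [524.70600943 -36.62380926  18.05441773] [524.84634825 -34.55550203  25.01817661] [524.98903826 -35.29275223  17.03282249]
h lr [ 583.46058215 -117.75004218   18.89530312] [ 583.14991982 -114.67075999   25.26054629] [ 583.94783842 -116.39777634   18.14080949]
pin tri [658.85178073 -38.71850117  57.64244247]
depth z 20.304007589131515
depth z 10.578194036561626
depth z 37.12029080065565
```

{"api": "send_rows", "payload": {
  "rows": [
    [-0.041, 0.001, 0, 0.003, 0],
    [-0.041, 0.001, 0, 0, 0],
    [-0.041, 0.001, 0.0, 0, 0],
    [-0.042, 0, 0, 0, 0],
    [0, 0, 0.045, 0, 0]
  ]
}}

```text
t: 3.3
ee_pos: [553.2, -162.7, 262.5]
orientation: [2.284, 2.141, 0.009]
ft_force: [1.9, 0.3, -1.1]
width: 43.9
```

{"api": "send_rows", "payload": {
  "rows": [
    [0, 0, 0.045, 0, 0],
    [0, 0, 0.045, 0, 0],
    [0, 0, 0.02, 0, 0],
    [0, 0, 0, 0, 0],
    [0, 0, 0, 0, 0]
  ]
}}

```text
t: 3.8
ee_pos: [550.1, -158.2, 148.0]
orientation: [-2.288, -2.152, -0.0]
ft_force: [0.6, -0.1, 0.1]
width: 43.7
```

```bash
cat >> h.py <<'E'
YAW=np.radians(-3.75);JO=np.array([569.5,83.4])
JX=np.array([np.cos(YAW),np.sin(YAW)]);JY=np.array([-np.sin(YAW),np.cos(YAW)])
def j(P):
    d=np.atleast_2d(P)[:,:2]-JO;return np.c_[d@JX,d@JY]
E
python3 - <<'E'
from h import *
import pickle
p,R=st();print(j(p),np.degrees(np.arctan2(R[1,0],R[0,0])))
c=get_image('wrist');pickle.dump(c,open('w2.pkl','wb'));save('w2',c['color'])
E
```

```text
t 3.8 p [ 550.1 -158.2  148. ] x [6.130e-02 9.981e-01 1.000e-04] y [ 9.981e-01 -6.130e-02 -1.000e-04] z [-1.e-04  1.e-04 -1.e+00] F [ 0.6 -0.1  0.1] w 43.73687696884114 q [-0.3   0.57  1.83  0.    0.74 -0.24]
[[  -3.51391362 -242.36793232]] 86.48585920777556
```

View pics/w2.png

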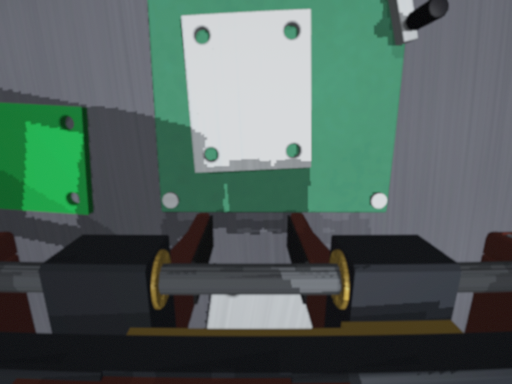

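Now the whole plate is visible, corners around (182,15), (311,9), (311,168) and (196,173), with the fingertips standing clear behind its trailing edge.

```bash
cat >> h.py <<'E'
def plate_pose(c,guess,z=20,verbose=True):
    """guess: rough 4 corners px (any). white blob containing guess px -> minAreaRect on plane z"""
    hsv=cv2.cvtColor(c['color'],cv2.COLOR_BGR2HSV)
    w=cv2.inRange(hsv,(0,0,120),(180,45,255))
    cs,_=cv2.findContours(w,cv2.RETR_EXTERNAL,cv2.CHAIN_APPROX_NONE)
    for q in cs:
        if cv2.pointPolygonTest(q,guess,False)>0:
            r=cv2.minAreaRect(np.float32(onz(c,q.reshape(-1,2),z)[:,:2]))
            print('plate',r,'jig',j(np.array(r[0])))
            return r
E
python3 - <<'E'
from h import *
import pickle
c=pickle.load(open('w2.pkl','rb'))
plate_pose(c,(250,80))
h=onz(c,[(202,35.5),(291.5,31),(211,154),(293,150.5)],20);print(j(h),j(h.mean(0)))
d=(h[0]+h[1]-h[2]-h[3]);print(np.degrees(np.arctan2(-d[0],d[1])))
print('trail corners',j(onz(c,[(196,173),(311,168)],20)))
print('pin',j(onz(c,[(435,11)],58)))
print('base corners near',j(onz(c,[(162,213),(388,209)],12)))
E
```

```text
plate ((553.910888671875, -77.12646484375), (105.59117126464844, 85.93009948730469), 89.20178985595703) jig [[  -5.05680072 -161.20234202]]
[[ -36.51863131 -123.39656581]
 [  22.90227596 -120.4306545 ]
 [ -32.53498052 -202.44064435]
 [  26.75159991 -199.69220901]] [[  -4.84993399 -161.49001842]]
-0.9173107114298932
trail corners [[ -43.97940079 -216.46212364]
 [  40.46957414 -212.42805374]]
pin [[  95.92435894 -118.95176208]]
base corners near [[ -73.84702503 -250.28221563]
 [ 105.45834539 -246.40089035]]
```

{"api": "send_rows", "payload": {
  "rows": [
    [0, 0, 0.03, 0.004, 0],
    [0, 0, 0.015, 0, 0],
    [0, 0, 0.0075, 0, 0],
    [0, 0, 0, 0, 0],
    [0, 0, 0, 0, 0]
  ]
}}

```text
t: 4.35
ee_pos: [550.0, -159.4, 95.9]
orientation: [2.294, 2.145, 0.001]
ft_force: [0.2, -0.8, -0.6]
width: 44.2
```

{"api": "send_rows", "payload": {
  "rows": [
    [0.006, 0, 0, 0, 0],
    [0.006, 0, 0, 0, 0],
    [0.005, 0, 0, 0, 0],
    [0.004, 0, 0, 0, 0],
    [0.004, 0, 0, 0, 0]
  ]
}}

```text
t: 4.85
ee_pos: [551.3, -134.3, 95.5]
orientation: [2.293, 2.146, -0.0]
ft_force: [-0.9, -5.3, 2.7]
width: 43.6
```

Run:
```python
from h import *
import pickle
p,R=st();print(j(p),np.degrees(np.arctan2(R[1,0],R[0,0])))
c=get_image('wrist');pickle.dump(c,open('w3.pkl','wb'));save('w3',c['color'])
```

```text
t 4.85 p [ 551.3 -134.3   95.5] x [ 6.620e-02  9.978e-01 -6.000e-04] y [ 9.978e-01 -6.620e-02  2.000e-04] z [ 2.e-04 -6.e-04 -1.e+00] F [-0.9 -5.3  2.7] w 43.647965148586295 q [-0.26  0.65  1.85 -0.    0.64 -0.19]
[[  -3.91736558 -218.39391785]] 86.20185141436372
```

View pics/w3.png

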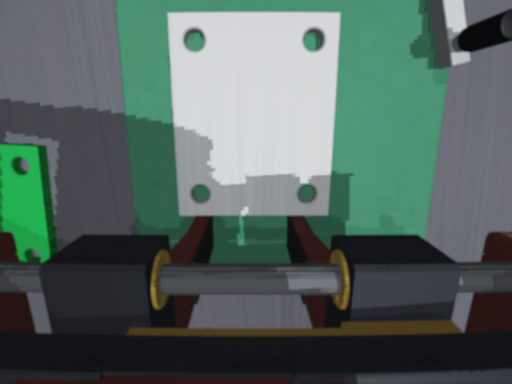

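Both fingertips touch and the plate has squared up (edges at column about 174/335, trailing edge at row 215).

Run:
```python
from h import *
import pickle
c=pickle.load(open('w3.pkl','rb'))
plate_pose(c,(250,80))
h=onz(c,[(195,40),(313,40),(201,193),(307,193)],20);print(j(h),j(h.mean(0)))
```

```text
plate ((556.6989135742188, -70.37943267822266), (105.09642791748047, 85.90309143066406), 86.216796875) jig [[  -2.71602221 -154.28741022]]
[[ -31.97365326 -114.68680551]
 [  27.04057538 -114.72926155]
 [ -32.05473968 -193.76680104]
 [  27.43683684 -193.8545742 ]] [[  -2.38774518 -154.25936057]]
```

{"api": "send_rows", "payload": {
  "rows": [
    [0.006, 0.0002, 0, 0, 0],
    [0.008, 0.0002, 0, 0, 0],
    [0.008, 0.0002, 0, 0, 0],
    [0.008, 0.0003, 0, 0, 0],
    [0.008, 0.0003, 0, 0, 0]
  ]
}}

```text
t: 5.4
ee_pos: [555.3, -95.9, 95.3]
orientation: [2.294, 2.146, 0.0]
ft_force: [-0.4, -4.7, 4.3]
width: 43.9
```

{"api": "send_rows", "payload": {
  "rows": [
    [0.008, 0.0003, 0, 0, 0],
    [0.008, 0.0003, 0, 0, 0],
    [0.008, 0.0003, 0, 0, 0],
    [0.008, 0.0003, 0, 0, 0],
    [0.006, 0.0001, 0, 0, 0]
  ]
}}

```text
t: 5.9
ee_pos: [558.9, -57.9, 95.2]
orientation: [2.294, 2.146, 0.0]
ft_force: [-1.2, -5.1, 5.1]
width: 44.2
```

Run:
```python
from h import *
import pickle
p,R=st();print(j(p),np.degrees(np.arctan2(R[1,0],R[0,0])))
c=get_image('wrist');pickle.dump(c,open('w4.pkl','wb'));save('w4',c['color'])
plate_pose(c,(250,120))
```

```text
t 5.9 p [558.9 -57.9  95.2] x [ 0.0665  0.9978 -0.    ] y [ 9.978e-01 -6.650e-02  1.000e-04] z [ 1.e-04 -0.e+00 -1.e+00] F [-1.2 -5.1  5.1] w 44.15936796382562 q [-0.12  0.65  1.87 -0.    0.63 -0.06]
[[  -1.32757911 -141.69377591]] 86.18580069834701
plate ((564.3753662109375, 5.903484344482422), (105.83853912353516, 85.73079681396484), 86.12566375732422) jig [[-4.51469264e-02 -7.76657568e+01]]
```

View pics/w4.png

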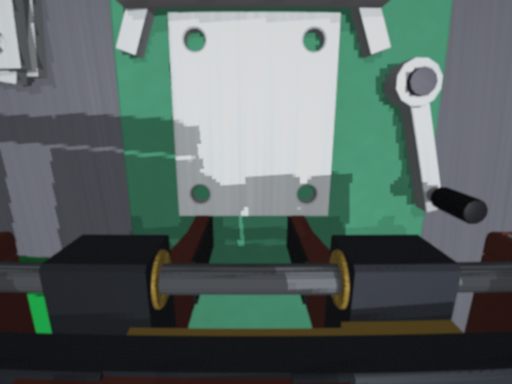

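The plate is squared and centred between the flares (gaps of about 18 px each side). I'll carry on pushing straight.

{"api": "send_rows", "payload": {
  "rows": [
    [0.006, 0, -0.0005, 0, 0],
    [0.008, 0, 0, 0, 0],
    [0.008, 0, 0, 0, 0],
    [0.008, 0, 0, 0, 0],
    [0.006, 0, 0, 0, 0]
  ]
}}

```text
t: 6.45
ee_pos: [561.1, -21.9, 95.5]
orientation: [-2.294, -2.146, 0.0]
ft_force: [0.2, -2.2, -1.8]
width: 43.9
```

{"api": "send_rows", "payload": {
  "rows": [
    [0.006, 0, 0, 0, 0],
    [0.006, 0, 0, 0, 0],
    [0.006, 0, 0, 0, 0],
    [0.006, 0, 0, 0, 0],
    [0.004, 0, 0, 0, 0]
  ]
}}

```text
t: 6.95
ee_pos: [563.2, 5.7, 95.7]
orientation: [2.294, 2.146, 0.0]
ft_force: [0.5, -1.2, -1.3]
width: 43.8
```

Run:
```python
from h import *
import pickle
p,R=st();print(j(p),np.degrees(np.arctan2(R[1,0],R[0,0])))
c=get_image('wrist');pickle.dump(c,open('w5.pkl','wb'));save('w5',c['color'])
```

```text
t 6.95 p [563.2   5.7  95.7] x [0.0668 0.9978 0.    ] y [ 0.9978 -0.0668  0.    ] z [ 0.  0. -1.] F [ 0.5 -1.2 -1.3] w 43.842048605279246 q [-0.01  0.65  1.86  0.    0.63  0.06]
[[ -1.24696751 -77.995009  ]] 86.17011769614405
```

View pics/w5.png

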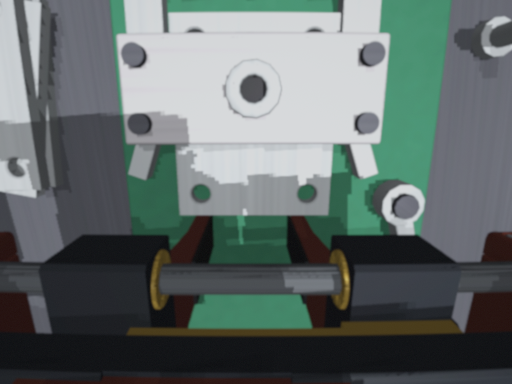

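Plate is in the channel under the bridge, still square. I'll make the last ~14 mm slowly, watching the force.

{"api": "send_rows", "payload": {
  "rows": [
    [0.003, 0, 0, 0, 0],
    [0.003, 0, 0, 0, 0],
    [0.003, 0, 0, 0, 0],
    [0.002, 0, 0, 0, 0]
  ]
}}

```text
t: 7.4
ee_pos: [563.9, 16.2, 95.7]
orientation: [2.295, 2.146, 0.0]
ft_force: [-1.1, -2.9, 0.1]
width: 43.7
```

{"api": "send_rows", "payload": {
  "rows": [
    [0.0015, 0, 0, 0, 0],
    [0.001, 0, 0, 0, 0]
  ]
}}

```text
t: 7.6
ee_pos: [564.1, 18.6, 95.8]
orientation: [2.294, 2.146, 0.0]
ft_force: [-0.8, -2.7, 1.0]
width: 44.1
```

{"api": "send_rows", "payload": {
  "rows": [
    [0.001, 0, 0, 0, 0],
    [0.001, 0, 0, 0, 0]
  ]
}}

```text
t: 7.8
ee_pos: [564.3, 20.1, 95.8]
orientation: [2.293, 2.146, -0.001]
ft_force: [-0.8, -11.2, 0.6]
width: 44.1
```

{"api": "send_rows", "payload": {
  "rows": [
    [0.001, 0, 0, 0, 0],
    [0, 0, 0, 0, 0]
  ]
}}

```text
t: 8.0
ee_pos: [564.4, 20.2, 95.8]
orientation: [2.292, 2.146, -0.002]
ft_force: [-0.3, -13.0, 0.3]
width: 44.0
```

Run:
```python
from h import *
import pickle
p,R=st();print(j(p))
for n in ['wrist','scene','top']:
    c=get_image(n);pickle.dump(c,open(n+'6.pkl','wb'))
    if n=='wrist': save('w6',c['color'])
    if n=='scene': save('s6',cv2.resize(c['color'][170:290,210:370],None,fx=4.8,fy=4.8,interpolation=cv2.INTER_CUBIC))
```

```text
t 8.0 p [564.4  20.2  95.8] x [ 0.0659  0.9978 -0.002 ] y [ 9.978e-01 -6.590e-02  5.000e-04] z [ 4.e-04 -2.e-03 -1.e+00] F [ -0.3 -13.    0.3] w 44.00469191166749 q [ 0.02  0.65  1.86 -0.    0.63  0.08]
[[ -0.93152566 -63.39443535]]
```

View pics/w6.png

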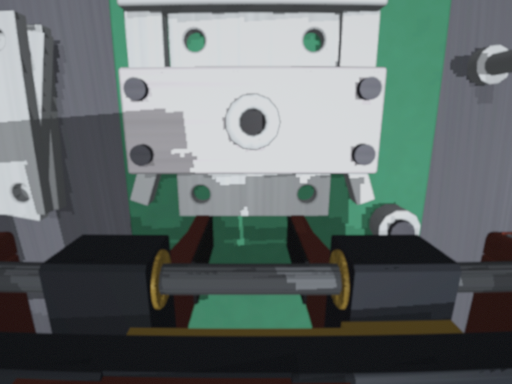

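View pics/s6.png

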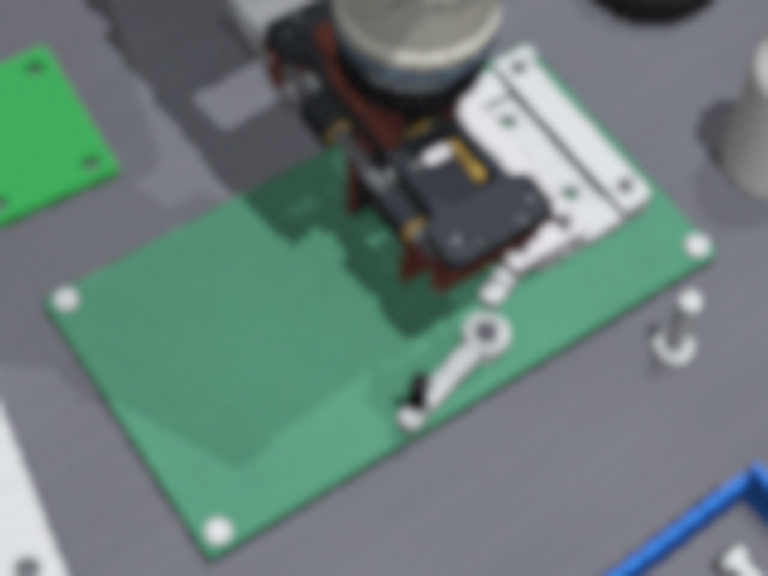

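Run:
```python
from h import *
import pickle
c=pickle.load(open('wrist6.pkl','rb'))
h=onz(c,[(195,41),(313,41),(201,193),(306.5,193)],20);print(j(h),j(h.mean(0)))
print('trail',j(onz(c,[(180,215.5),(329,215.5)],20)),'bush',j(onz(c,[(252.5,121.5)],42)),'hub',j(onz(c,[(399,230)],32)))
p,R=st()
```

```text
[[-29.03026982  39.75412046]
 [ 30.07043957  39.73161646]
 [-29.09004946 -38.94756817]
 [ 30.20833065 -39.02366465]] [[0.53961274 0.37862602]]
trail [[-41.74032929 -52.29102856]
 [ 43.81496004 -52.41478304]] bush [[-0.42756625  0.53558269]] hub [[ 79.17023672 -56.67093976]]
t 8.15 p [564.4  20.2  95.8] x [ 0.0663  0.9978 -0.0018] y [ 9.978e-01 -6.630e-02  5.000e-04] z [ 4.0e-04 -1.8e-03 -1.0e+00] F [  0.9 -12.7   1.1] w 43.78462402314924 q [ 0.02  0.65  1.86 -0.    0.63  0.08]
```

The stop force held at 13 N with no further advance, and the measured plate is at about (0.5, 0.4) with its trailing edge at −52.4, so it is home. Next: back off, rise, and go round to the far side of the latch pin with closed fingers.

{"api": "send_rows", "payload": {
  "rows": [
    [-0.004, 0, 0, 0, 0],
    [-0.008, 0, 0, 0, 0],
    [-0.008, 0, 0, 0, 0],
    [0, 0, -0.035, 0, -1],
    [0, 0, -0.04, 0, -1]
  ]
}}

```text
t: 8.65
ee_pos: [561.6, 1.1, 169.9]
orientation: [-2.293, -2.143, 0.005]
ft_force: [1.0, 0.7, -0.2]
width: 31.2
```

{"api": "send_rows", "payload": {
  "rows": [
    [0, 0, -0.02, -0.145, -1],
    [0, 0, 0, -0.145, -1],
    [0, 0, 0, -0.145, -1],
    [0, 0, 0, -0.145, -1],
    [0, 0, 0, -0.145, -1]
  ]
}}

```text
t: 9.15
ee_pos: [562.7, 1.4, 190.8]
orientation: [-1.376, -2.824, -0.0]
ft_force: [-0.6, -0.7, -0.6]
width: 0.3
```

{"api": "send_rows", "payload": {
  "rows": [
    [0, 0, 0, -0.145, -1],
    [0, 0, 0, -0.145, -1],
    [0, 0, 0, -0.145, -1],
    [0, 0, 0, -0.145, -1],
    [0, 0, 0, -0.145, -1]
  ]
}}

```text
t: 9.65
ee_pos: [562.7, 1.4, 190.6]
orientation: [-0.285, -3.128, -0.0]
ft_force: [0.8, 1.1, 0.1]
width: 0.3
```

{"api": "send_rows", "payload": {
  "rows": [
    [0, 0, 0, -0.145, -1],
    [0, 0, 0, -0.145, -1],
    [0, 0, 0, -0.05, -1],
    [0, 0, 0, 0, -1]
  ]
}}

```text
t: 10.05
ee_pos: [562.7, 1.4, 190.6]
orientation: [0.239, -3.132, -0.0]
ft_force: [-0.9, -1.1, 0.1]
width: 0.5
```

Run:
```python
from h import *
import pickle
p,R=st();print(j(p),np.degrees(np.arctan2(R[1,0],R[0,0]))+3.75)
t=JO+124.7*JX-110.7*JY
print(R.T@np.r_[t-p[:2],0])
for n in ['wrist','top','scene']:
    c=get_image(n);pickle.dump(c,open(n+'7.pkl','wb'))
    if n=='wrist': save('w7',c['color'])
    if n=='top': save('t7',cv2.resize(c['color'][80:210,180:340],None,fx=4.5,fy=4.5,interpolation=cv2.INTER_CUBIC))
    if n=='scene': save('s7',cv2.resize(c['color'][150:290,200:390],None,fx=4,fy=4,interpolation=cv2.INTER_CUBIC))
```

```text
t 10.05 p [562.7   1.4 190.6] x [-9.884e-01 -1.517e-01  2.000e-04] y [-1.517e-01  9.884e-01  2.000e-04] z [-2.e-04  2.e-04 -1.e+00] F [-0.9 -1.1  0.1] w 0.48380369216673813 q [-0.02  0.49  1.84  0.    0.81 -1.74]
[[ -1.38272003 -82.27571428]] -167.52491629963865
[-1.16965837e+02 -5.49889466e+01 -3.12410972e-02]
```

View pics/w7.png

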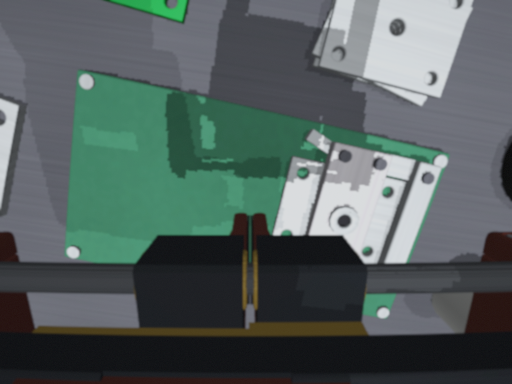

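View pics/s7.png

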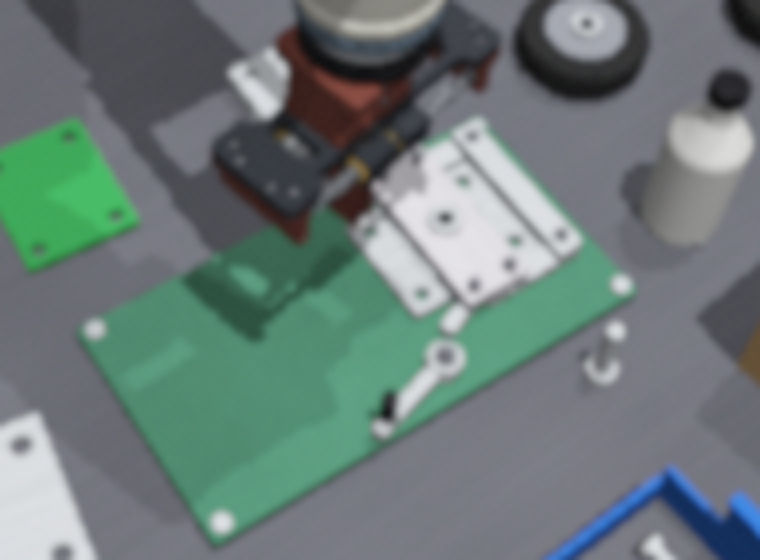

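{"api": "send_rows", "payload": {
  "rows": [
    [-0.03, -0.014, 0, 0, -1],
    [-0.03, -0.014, 0, 0, -1],
    [-0.03, -0.014, 0, 0, -1],
    [-0.027, -0.013, 0, 0, -1],
    [0, 0, 0, 0, -1]
  ]
}}

```text
t: 10.7
ee_pos: [690.0, -36.1, 190.9]
orientation: [-0.236, 3.129, -0.001]
ft_force: [-0.1, 0.9, 0.4]
width: 0.4
```

Run:
```python
from h import *
import pickle
p,R=st();print(j(p),np.degrees(np.arctan2(R[1,0],R[0,0]))+3.75)
for n in ['wrist','scene']:
    c=get_image(n);pickle.dump(c,open(n+'8.pkl','wb'))
    if n=='wrist': save('w8',c['color'])
    if n=='scene': save('s8',cv2.resize(c['color'][150:290,200:390],None,fx=4,fy=4,interpolation=cv2.INTER_CUBIC))
```

```text
t 10.7 p [690.  -36.1 190.9] x [-0.9887 -0.1497 -0.0034] y [-1.497e-01  9.887e-01 -8.000e-04] z [ 3.5e-03 -3.0e-04 -1.0e+00] F [-0.1  0.9  0.4] w 0.428923011718086 q [-0.07  0.64  1.54 -0.    0.95 -1.79]
[[ 128.09301552 -111.38941607]] -167.6395377958724
```

View pics/w8.png

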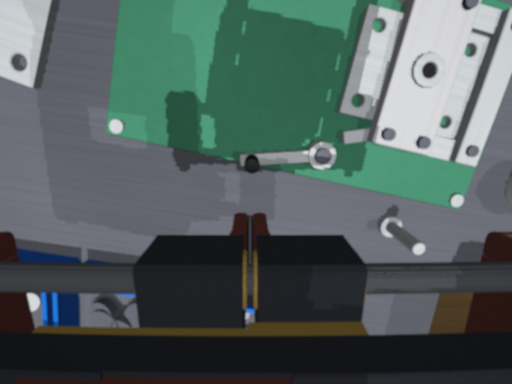

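View pics/s8.png

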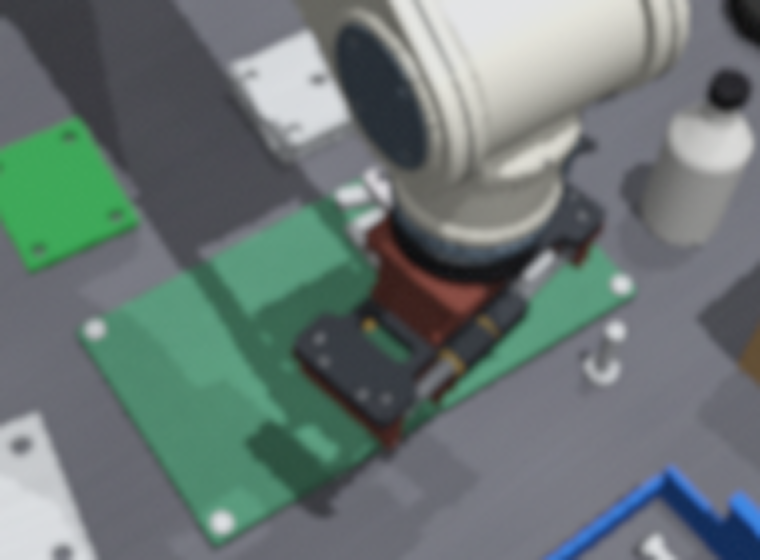

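Run:
```python
from h import *
import pickle
c=pickle.load(open('wrist8.pkl','rb'))
save('w8c',cv2.resize(c['color'][120:260,170:370],None,fx=4,fy=4,interpolation=cv2.INTER_CUBIC))
p,R=st()
hub=onz(c,[(323,155.5)],32)[0];pin=onz(c,[(252.5,163.5)],58)[0]
for n,q in (('hub',hub),('pin',pin)): print(n,q,j(q),'tool',R.T@(q-p))
```

```text
t 10.8 p [686.5 -35.1 190.1] x [-0.9886 -0.1505  0.0011] y [-1.505e-01  9.886e-01  3.000e-04] z [-1.1e-03  2.0e-04 -1.0e+00] F [-0.4 -0.4 -1. ] w 0.32987863996084327 q [-0.07  0.64  1.55  0.    0.95 -1.79]
hub [646.28604682  19.24874629  32.        ] [[ 80.81733474 -58.99185321]] tool [ 31.4506133   59.78312981 158.12639671]
pin [657.68564205 -38.54342348  58.        ] [[  95.97231131 -115.91471631]] tool [ 28.90640701   0.94256371 132.1033213 ]
```

View pics/w8c.png

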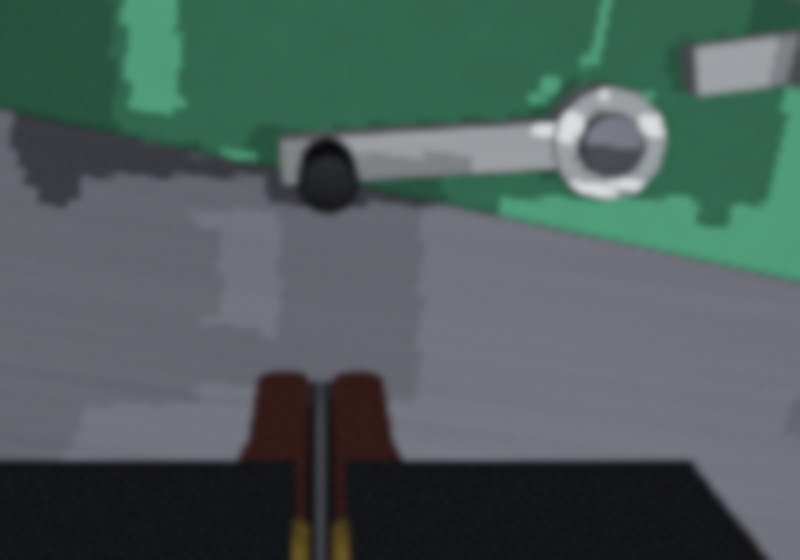

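The pin (cropped view, centre about (328,178)) is straight ahead of the closed fingers. I'll go down to mid-pin height, advance to contact, then follow the arc.

{"api": "send_rows", "payload": {
  "rows": [
    [0, 0.001, 0.035, 0, -1],
    [0, 0, 0.03, 0, -1],
    [0, 0, 0.009, 0, -1],
    [0, 0, 0, 0, -1],
    [0, 0, 0, 0, -1]
  ]
}}

```text
t: 11.3
ee_pos: [687.0, -33.9, 117.8]
orientation: [-0.239, 3.132, -0.0]
ft_force: [1.1, 0.2, 0.2]
width: 0.3
```

{"api": "send_rows", "payload": {
  "rows": [
    [0.004, 0, 0, 0, -1],
    [0.004, 0, 0, 0, -1],
    [0.003, 0, 0, 0, -1],
    [0.001, 0, 0, 0, -1],
    [0.001, 0, 0, 0, -1]
  ]
}}

```text
t: 11.8
ee_pos: [674.3, -36.1, 117.4]
orientation: [-0.239, 3.131, -0.0]
ft_force: [2.6, -0.2, 0.4]
width: 0.4
```

{"api": "send_rows", "payload": {
  "rows": [
    [0.0061, -0.0015, 0, 0.1, -1],
    [0.0061, -0.0015, 0, 0.1, -1],
    [0.0061, -0.0015, 0, 0.1, -1]
  ]
}}

```text
t: 12.1
ee_pos: [656.3, -41.5, 117.0]
orientation: [0.238, 3.131, 0.0]
ft_force: [0.8, -0.9, 2.0]
width: 0.5
```

```bash
cat >> h.py <<'E'
def lat(name=None):
    p,R=st();pj=j(p)[0];hd=np.degrees(np.arctan2(R[1,0],R[0,0]))+3.75
    piv=np.array([81.3,-59.]);c=R.T@np.r_[JO+piv[0]*JX+piv[1]*JY-p[:2],0]
    print('jig',pj,'head',hd%360,'pivot in tool',c[:2],'ideal a at contact',np.radians(hd%360-90))
    if name:
        c=get_image('wrist');save(name,c['color'])
E
python3 -c "
from h import *
lat('w9')"
```

```text
t 12.1 p [656.3 -41.5 117. ] x [-0.9885  0.1514 -0.0014] y [1.514e-01 9.885e-01 1.000e-04] z [ 1.4e-03 -1.0e-04 -1.0e+00] F [ 0.8 -0.9  2. ] w 0.47814902399139336 q [-0.08  0.7   1.64  0.    0.79 -1.5 ]
jig [  94.76165838 -119.00302855] head 175.04135693845535 pivot in tool [18.5977178  58.61488023] ideal a at contact 1.4842516789397706
```

View pics/w9.png

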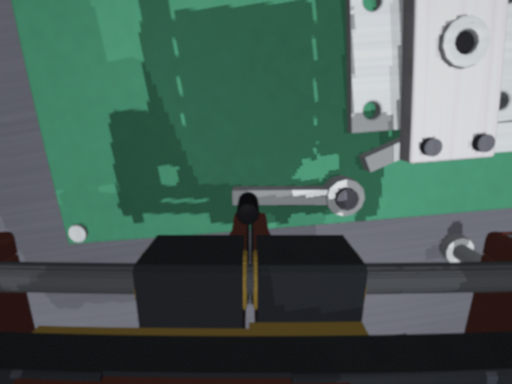

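The pin moves with the fingers: it is centred at (248,208) at the closed tips, and the arm has swung. I'll continue.

{"api": "send_rows", "payload": {
  "rows": [
    [0.0061, -0.0017, 0, 0.1, -1],
    [0.0061, -0.0017, 0, 0.1, -1],
    [0.0061, -0.0017, 0, 0.1, -1],
    [0.0061, -0.0017, 0, 0.1, -1],
    [0.0061, -0.0017, 0, 0.1, -1]
  ]
}}

```text
t: 12.65
ee_pos: [625.0, -39.0, 116.8]
orientation: [1.003, 2.976, 0.001]
ft_force: [2.3, 0.5, -0.1]
width: 0.7
```

```bash
python3 -c "
from h import *
lat('w10')"
```

```text
t 12.65 p [625.  -39.  116.8] x [-0.796   0.6053 -0.0008] y [6.053e-01 7.960e-01 7.000e-04] z [ 1.1e-03  1.0e-04 -1.0e+00] F [ 2.3  0.5 -0.1] w 0.6713545578749304 q [-0.08  0.67  1.72  0.    0.75 -1.  ]
jig [  63.35369666 -118.46618546] head 146.49855107936264 pivot in tool [17.85791803 59.49278003] ideal a at contact 0.9860857389410742
```

View pics/w10.png

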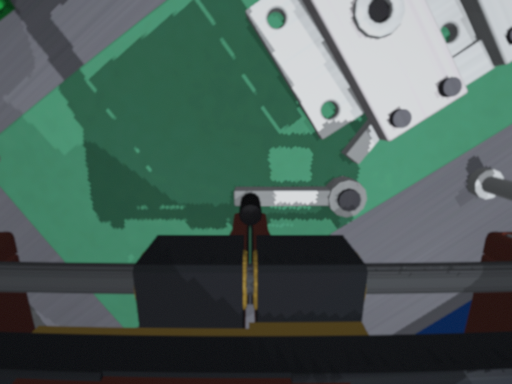

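{"api": "send_rows", "payload": {
  "rows": [
    [0.0061, -0.0015, 0, 0.1, -1],
    [0.0061, -0.0015, 0, 0.1, -1],
    [0.0061, -0.0015, 0, 0.1, -1],
    [0.0061, -0.0015, 0, 0.1, -1],
    [0.0061, -0.0015, 0, 0.1, -1]
  ]
}}

```text
t: 13.2
ee_pos: [599.6, -21.3, 116.8]
orientation: [1.706, 2.637, 0.001]
ft_force: [2.4, -1.4, 0.0]
width: 0.3
```

{"api": "send_rows", "payload": {
  "rows": [
    [0.0061, -0.0015, 0, 0.1, -1],
    [0.0061, -0.0015, 0, 0.1, -1],
    [0.0049, -0.0012, 0, 0.08, -1]
  ]
}}

```text
t: 13.5
ee_pos: [590.0, -6.5, 116.8]
orientation: [2.057, 2.374, 0.001]
ft_force: [1.9, -1.0, -1.3]
width: 0.3
```

```bash
python3 -c "
from h import *
lat('w11')"
```

```text
t 13.5 p [590.   -6.5 116.8] x [-1.425e-01  9.898e-01 -3.000e-04] y [9.898e-01 1.425e-01 7.000e-04] z [ 8.e-04 -2.e-04 -1.e+00] F [ 1.9 -1.  -1.3] w 0.3372732400056085 q [-0.03  0.64  1.8  -0.    0.71 -0.17]
jig [ 26.36664876 -88.31616035] head 101.94070503177204 pivot in tool [17.31615132 59.81019788] ideal a at contact 0.20840461781387623
```

View pics/w11.png

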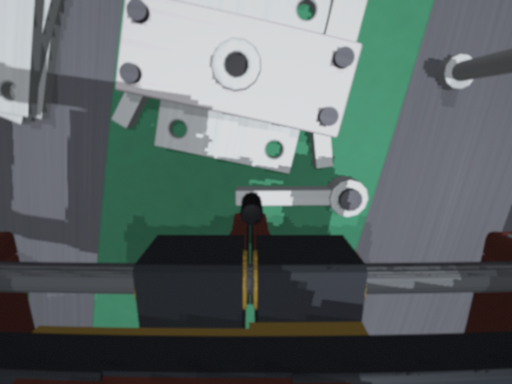

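About 0.21 rad is left (arm–plate gap visible between rows 170 and 188), so I'll make small steps now.

{"api": "send_rows", "payload": {
  "rows": [
    [0.0031, -0.0006, 0, 0.05, -1],
    [0.0031, -0.0006, 0, 0.05, -1],
    [0.0031, -0.0006, 0, 0.05, -1]
  ]
}}

```text
t: 13.85
ee_pos: [586.8, 2.4, 116.6]
orientation: [-2.226, -2.216, 0.001]
ft_force: [-0.9, -0.9, 1.0]
width: 0.5
```

{"api": "send_rows", "payload": {
  "rows": [
    [0.0015, -0.0003, 0, 0.025, -1],
    [0.0015, -0.0002, 0, 0.025, -1]
  ]
}}

```text
t: 14.05
ee_pos: [586.2, 5.5, 116.5]
orientation: [-2.282, -2.158, 0.001]
ft_force: [-0.3, -0.9, 0.3]
width: 0.7
```

```bash
python3 -c "
from h import *
lat('w12')"
```

```text
t 14.05 p [586.2   5.5 116.5] x [ 5.550e-02  9.985e-01 -2.000e-04] y [ 0.9985 -0.0555 -0.001 ] z [-1.1e-03 -1.0e-04 -1.0e+00] F [-0.3 -0.9  0.3] w 0.7480777722969306 q [-0.01  0.63  1.81 -0.    0.7   0.04]
jig [ 21.78438626 -76.67645507] head 90.56729469891093 pivot in tool [17.0863243  59.68767491] ideal a at contact 0.009901160325105579
```

View pics/w12.png

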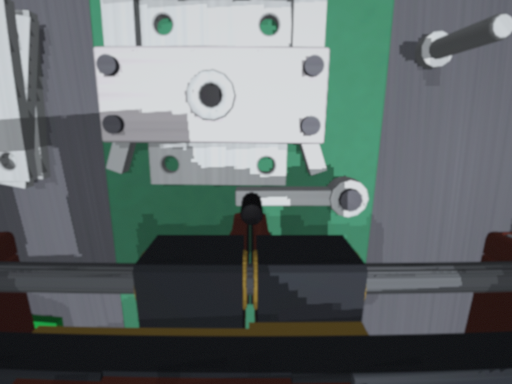

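{"api": "send_rows", "payload": {
  "rows": [
    [0.001, 0, 0, 0.01, -1],
    [0.001, 0, 0, 0, -1]
  ]
}}

```text
t: 14.3
ee_pos: [586.3, 6.8, 116.5]
orientation: [2.293, 2.147, -0.003]
ft_force: [-1.8, -10.7, -0.2]
width: 0.4
```

{"api": "send_rows", "payload": {
  "rows": [
    [0.001, 0, 0, 0, -1],
    [0, 0, 0, 0, -1]
  ]
}}

```text
t: 14.5
ee_pos: [586.3, 6.9, 116.5]
orientation: [2.292, 2.147, -0.004]
ft_force: [-2.3, -12.0, 0.5]
width: 0.5
```

Firm stop at 12 N, no further advance: the latch is against its shut stop. Back off, rise, and inspect.

{"api": "send_rows", "payload": {
  "rows": [
    [-0.003, 0, 0, 0, -1],
    [-0.008, 0, 0, 0, -1],
    [-0.012, 0, 0, 0, -1],
    [0, 0, -0.035, 0, -1],
    [0, 0, -0.045, 0, -1]
  ]
}}

```text
t: 15.0
ee_pos: [583.7, -15.3, 195.5]
orientation: [-2.292, -2.143, 0.005]
ft_force: [0.6, 0.1, 0.3]
width: 0.2
```

{"api": "send_rows", "payload": {
  "rows": [
    [-0.03, 0, -0.035, 0, -1],
    [-0.03, 0, -0.035, 0, -1],
    [0, 0, -0.01, 0, -1],
    [0, 0, 0, 0, -1]
  ]
}}

```text
t: 15.4
ee_pos: [581.8, -75.1, 278.3]
orientation: [2.295, 2.142, 0.004]
ft_force: [0.4, 0.1, -0.0]
width: 0.8
```

Run:
```python
from h import *
import pickle
p,R=st()
for n in ['wrist','top','scene']:
    c=get_image(n);pickle.dump(c,open(n+'9.pkl','wb'))
    if n=='wrist':save('w13',c['color']);save('w13c',cv2.resize(c['color'][30:230,150:380],None,fx=3,fy=3,interpolation=cv2.INTER_CUBIC))
    else: save(n+'9',c['color'])
```

```text
t 15.4 p [581.8 -75.1 278.3] x [6.860e-02 9.976e-01 1.000e-04] y [ 0.9976 -0.0686  0.0036] z [ 3.6e-03 -1.0e-04 -1.0e+00] F [ 0.4  0.1 -0. ] w 0.7596039687260648 q [-0.15  0.4   1.74  0.    1.   -0.08]
```

View pics/w13.png

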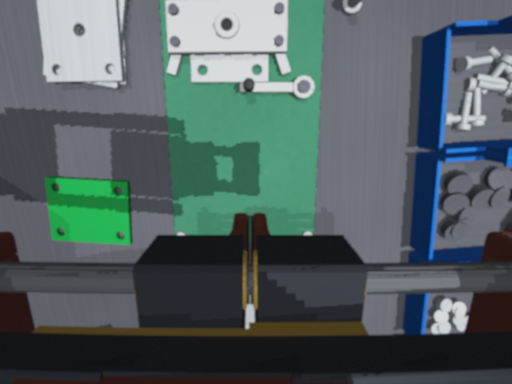

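View pics/top9.png

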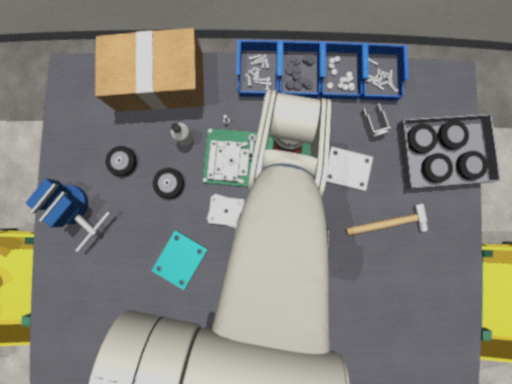

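View pics/scene9.png

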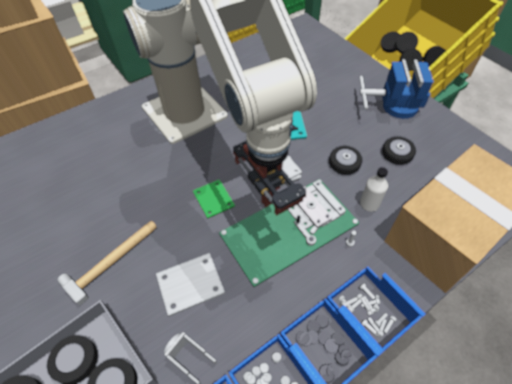

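Run:
```python
from h import *
import pickle
c=pickle.load(open('wrist9.pkl','rb'))
save('w13d',cv2.resize(c['color'][0:110,155:335],None,fx=4.4,fy=4.4,interpolation=cv2.INTER_CUBIC))
hub=j(onz(c,[(303.5,87)],32))[0];pin=j(onz(c,[(249,85.5)],58))[0]
print('hub',hub,'pin',pin,'angle',np.arctan2(-(pin-hub)[1],-(pin-hub)[0]))
print('bush',j(onz(c,[(227,24)],42)),'holes',j(onz(c,[(202,70),(258,69.5)],20)),'trail',j(onz(c,[(192,81.5),(267,81.5)],20)))
```

```text
hub [ 81.01074946 -59.80311402] pin [ 22.2409301  -60.82374427] angle 0.017364825560796018
bush [[ 0.52992986 -0.22782602]] holes [[-29.40897654 -40.37664727]
 [ 32.30223171 -40.17538655]] trail [[-41.00422473 -52.3630406 ]
 [ 42.33143852 -52.79477952]]
```

View pics/w13d.png

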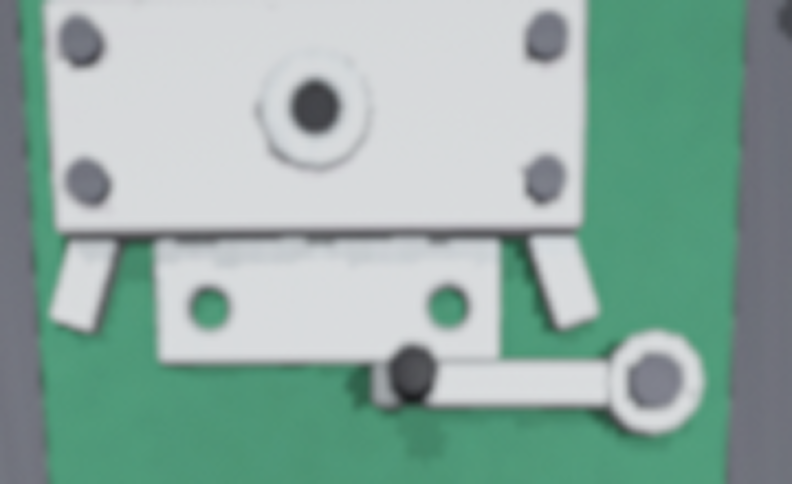

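The latch lies shut across the plate's trailing edge (angle about 0.02 rad, within pixel error). The plate is home, the robot is touching nothing, and the bystanders are where they were. I'll hand in.

```bash
python3 -c "
from h import *
print(ctrl.close_job())"
```

```text
the job is handed in; nothing more can be done
None
```

The plate is home against the end stop and the latch is shut behind it. I handed the job in at about 15.5 s of the 58 s allowed.

**What I did:** I pushed the plate with two fingertips on its trailing edge, which squared it up and slid it flat under the bush plate. At the stop, the force rose to 13 N and the plate moved no further. I then closed the fingers and pushed the latch pin round its arc. It stopped firmly at 12 N. Nothing was gripped or lifted.

**Last checks, from the wrist camera:**
- **Plate:** the trailing edge is at about −52.4 to −52.8 mm, against a nominal −52.5.
- **Latch:** the angle is about 0.02 rad, which is within pixel error of shut.
- **Robot:** it is clear of everything, with wrist force near zero.
- **Bystanders:** by eye, in the top and scene pictures, those not hidden by the arm had not moved. I did not measure them.

**Disagreements:** the top and scene cameras differed by about 4 mm along y, so I relied on close wrist views. Two of the two-view height checks paired the wrist and scene, and the top and scene, cameras. They gave 17–19 mm for the plate top, against 20 mm in the text and 20.3 mm from the depth map. The wrist–top pair gave 25–30 mm, and I did not use it.

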